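# Reset the tripped kitchen isolator

## Robot

A 7-joint arm with a two-finger parallel gripper is mounted at the origin on a cart in front of the work surface, level with it; the furniture and walls round the work are solid. World frame = base frame: x ahead of the robot, y to its left, z up, the work surface at z = 0. Lengths are in mm, angles in rad, forces in N, time in s.
With the tool pointing down it reaches from about 400 to 850 mm from the base axis. Payload 4.5 kg.
Tool frame: the origin (TCP) lies at the very end of the fingers, on their centre line; the grasp point (between the pads) lies 19 mm behind it; z points along the fingers, y is the line along which they close (so a half turn about z gives the same grasp; the last joint's range is limited). The gripper opens to 88 mm and grips with 3 to 60 N. Pads are 18 mm wide; open, the fingers measure 123 mm over their backs; the gripper's body (75 mm by 187 mm) begins 45 mm behind the grasp point.
Start: joints at [-1.148, 0.689, -0.195, 1.565, 0.157, 0.902, -0.215], TCP at [236.907, 578.385, 238.743] pointing down, gripper open.
Joint ranges: [-3.01, 3.01], [-0.46, 2.08], [-1.47, 1.51], [0.13, 2.56], [-1, 4.14], [0.04, 2.09], [-2.66, 2.66]. Speed limits (rad/s): [2.57, 2.57, 3.14, 3.14, 3.14, 3.14, 3.14].

## Interface

Orientations are given as a rotation vector (axis times angle).
In Python, from cell import bot gives the robot as it stands.
- The arm moves only by the tool servo_tool, never from a script. Its argument "steps" is a list that holds one entry, the list of rows, each a list of 6 numbers: the shift along the tool's x, y, z scaled (see below), then the turn, a rotation vector about the tool's x, y, z scaled (see below). In form: [[[dx, dy, dz, rx, ry, rz], ...]]. A call has 1 to 8 rows; each row is the pose to reach, as a shift and turn from the pose commanded when the call began, along the tool's axes at that moment; what a row does not reach only later rows make up. The controller multiplies each number of a shift by 0.1 m and each number of a turn by 90 degrees. A row lasts 1/10 s, in which the tool goes at most 50 mm and 8.59 degrees, less where a joint would pass 70% of its speed; a pose out of reach is approached as far as the arm can. A call with a number of a shift or a turn outside -1 to 1 is refused whole. A call with a gripper value outside its range is refused whole. "hand" is the opening, from 0 (shut) to 1 (fully open), set as the call begins (left out, the last holds). The fingers move at their own pace and stop on an object; the grip force is fixed at half the most. Time passes only in rows, so rows that repeat a pose let the fingers close. It gives the time, the measured TCP pose, the force, the opening and the grip force at its end, in the units of the state.
- bot.sense(): the state, without advancing time (a new reading comes with each control period).
- bot.camera(name): name is "scene" or "side" or "wrist"; returns the picture (420x560x3 uint8, blue, green, red); there is no depth.
- bot.camera_info(name): a dict with "fovy" (degrees; the focal length in pixels is half the picture's height over the tangent of half this angle, whatever the lens; pixels are square), "cx", "cy" (the principal point, pixels), "world_from_camera" (4x4, takes a point from camera to world coordinates); the wrist camera has in their place "T_tool_cam" (4x4, takes a point from camera to tool coordinates, whose origin is the TCP and whose axes are the flange's). Camera axes: x right, y up, looking along -z (the intrinsics and any distortion apply to the point x, -y, -z); pixel columns grow to the right and rows downward; lengths in mm; the calibration is good to about 2 mm. A picture is of the moment at which its call begins: read the wrist's pose just before it. camera_info takes no time and is no camera call.
- bot.finish_job(): hands the job in; it is judged then, once.
The state is a dict: "t": time; "qpos": joint angles; "qvel": joint speeds; "tau": joint torques, N m; "tool_pos": TCP position; "tcp_rot": TCP orientation; "contact_force": force on the tool from outside, world axes, zero at the start; "ft_torque": the same for the moment, N m; "grip_width": opening from 0.0 (shut) to 1.0 (fully open); "grip_force": force on a finger pad.
Only numpy, scipy, OpenCV 4.12 (cv2) and the standard library are available. Lean on these libraries where they do the work, as an engineer would, in place of code of your own. Each camera call takes 0.05 s, during which the arm holds its last target. There are 200 camera calls.

## Task

One of the two mains isolators that feed the mixer and the other kitchen appliances has tripped: its red lever stands at the blue dot. Reset that one: push its lever anticlockwise against the spring right to the stop at the white dot and keep it there for about a second, then push it clockwise until it snaps over into on (green dot) and leave it there. Push the lever from one side at a time, never grip it (it can kick) and do not force it hard against the stops; leave the isolator that is already on, and everything standing around, as they are.

Things in the scene. Friction and masses are not known exactly. Their poses are not given: they have to be found in the camera images.
- isolator_a: Rotary mains isolator: grey box with yellow lid, 180 x 180 mm, 58 mm high, with a red lever on the lid. Origin: centre of its underside; z up. Three dots on the lid mark the lever's places: white (reset) towards box +y from the lever axis, blue (tripped, off) 0.53 rad clockwise of it, green (on) towards its +x.
- lever_a_axis (a point): Point on the lid's top face (58 mm above the worktop) where the lever's vertical turning axis stands, at (-35, -35) mm in the box's frame; axes as the box's.
- lever_a (a joint): Angle of this box's lever, rad, growing clockwise from above: 0 = reset stop (lever points to box +y, white dot), 0.53 = tripped/off (rests there, blue dot), 1.6 = on (points to box +x, green dot, against a stop). Springs: from tripped to the reset stop takes up to 11 N near the end and springs back; towards on, about 8 N until it snaps over at 1.15. One box starts tripped, the other on.
- lever_a_on_face (a point): Middle of the flank of the red lever bar that is pushed to turn it clockwise, towards on; 80 mm from the turning axis and 25 mm above the lid. Axes turn with the lever: y outwards along the bar, z up; flank faces -x. The bar is 21 mm wide and reaches from the hub (radius 23 mm) to 102 mm from the axis, 11 to 39 mm above the lid.
- lever_a_off_face (a point): Middle of the flank of the red lever bar that is pushed to turn it anticlockwise, towards reset; 80 mm from the turning axis and 25 mm above the lid. Axes turn with the lever: y outwards along the bar, z up; flank faces +x. The bar is 21 mm wide and reaches from the hub (radius 23 mm) to 102 mm from the axis, 11 to 39 mm above the lid.
- isolator_b: Rotary mains isolator: grey box with yellow lid, 180 x 180 mm, 58 mm high, with a red lever on the lid. Origin: centre of its underside; z up. Three dots on the lid mark the lever's places: white (reset) towards box +y from the lever axis, blue (tripped, off) 0.53 rad clockwise of it, green (on) towards its +x.
- lever_b_axis (a point): Point on the lid's top face (58 mm above the worktop) where the lever's vertical turning axis stands, at (-35, -35) mm in the box's frame; axes as the box's.
- lever_b (a joint): Angle of this box's lever, rad, growing clockwise from above: 0 = reset stop (lever points to box +y, white dot), 0.53 = tripped/off (rests there, blue dot), 1.6 = on (points to box +x, green dot, against a stop). Springs: from tripped to the reset stop takes up to 11 N near the end and springs back; towards on, about 8 N until it snaps over at 1.15. One box starts tripped, the other on.
- lever_b_on_face (a point): Middle of the flank of the red lever bar that is pushed to turn it clockwise, towards on; 80 mm from the turning axis and 25 mm above the lid. Axes turn with the lever: y outwards along the bar, z up; flank faces -x. The bar is 21 mm wide and reaches from the hub (radius 23 mm) to 102 mm from the axis, 11 to 39 mm above the lid.
- lever_b_off_face (a point): Middle of the flank of the red lever bar that is pushed to turn it anticlockwise, towards reset; 80 mm from the turning axis and 25 mm above the lid. Axes turn with the lever: y outwards along the bar, z up; flank faces +x. The bar is 21 mm wide and reaches from the hub (radius 23 mm) to 102 mm from the axis, 11 to 39 mm above the lid.
- bottle_1: Bystander, loose: bottle with pink foot, 36 mm wide, 118 mm high. Origin at its underside's centre.
- bottle_2: Bystander, loose: bottle with green foot, 36 mm wide, 118 mm high. Origin at its underside's centre.
- bottle_3: Bystander, loose: bottle with yellow foot, 36 mm wide, 118 mm high. Origin at its underside's centre.
- timer: Bystander, loose: round red kitchen timer, 68 mm wide, 53 mm high. Origin at its underside's centre.
- spice_jar: Bystander, loose: spice jar with red cap, 45 mm wide, 106 mm high. Origin at its underside's centre.
- muffin_1: Bystander, loose: muffin in paper case, 70 mm wide, 36 mm high. Origin at its underside's centre.
- muffin_2: Bystander, loose: muffin in paper case, 69 mm wide, 35 mm high. Origin at its underside's centre.

How it is judged:
By the outcome, as a careful person would: the job done as asked, in the order asked, and still so for the second after the job is handed in, with the robot touching nothing.
It also fails if it takes over 58 s, if anything falls off the work surface, if the arm or the gripper's body presses on something with over 40 N, if the wrist force passes 120 N, or if a joint passes its speed limit or range.

## Working session

There is one attempt and no reset: what is moved stays moved. The work goes in short steps, Python scripts to look and compute and a tool call to move; the robot and the scene stay as the last step left them, time stands still between calls to the robot, and variables do not carry over. Pictures are saved under pics/ and viewed, at most 10 in all, crops included, and the job is handed in when it is done.

Besides the shell and the picture viewer there is one more tool, called after "Request:" by a JSON object that holds its "name" and its "arguments", one argument or row to a line. servo_tool: Moves the arm, as the interface text tells. Shifts and turns lie within -1 to 1; 1 stands for 0.1 m of shift or 90 degrees of turn. Its arguments: {"type":"object","properties":{"steps":{"type":"array","items":{"type":"array","items":{"type":"array","items":{"type":"number","minimum":-1,"maximum":1}}}},"hand":{"type":"number"}},"required":["steps"]}

```bash
mkdir -p pics
python3 - <<'E'
from cell import bot
import cv2,numpy as np
s=bot.sense();print(s)
for n in("scene","side"):
    cv2.imwrite(f"pics/{n}0.png",bot.camera(n)); print(n,bot.camera_info(n))
print(bot.camera_info("wrist"))
a=cv2.imread("pics/scene0.png");b=cv2.imread("pics/side0.png")
E
```

```text
{'t': 0.0, 'qpos': array([-1.14823562,  0.68996336, -0.19451667,  1.56634528,  0.1573254 ,
        0.90251282, -0.21509884]), 'qvel': array([-5.29542903e-04,  2.27297525e-03, -5.73970226e-05,  1.05086239e-03,
        1.63529325e-03, -7.86800679e-04, -7.07614133e-04]), 'tau': array([ 5.41401587e-04, -5.27567732e+01, -1.26691528e+00, -1.53427005e+01,
       -5.26297709e-02,  6.57234457e-03,  1.84947417e-04]), 'tool_pos': array([236.71182715, 577.75222546, 237.92265103]), 'tcp_rot': array([-6.06627096e-01, -3.08226229e+00,  2.86363849e-03]), 'contact_force': array([0.36763635, 0.51922411, 0.21913962]), 'ft_torque': array([ 0.02597229, -0.06042844, -0.00831291]), 'grip_force': 0.0, 'grip_width': 0.9979082646944168}
scene {'fovy': 57.03405536361786, 'cx': 278.86815336643474, 'cy': 213.3736353418934, 'world_from_camera': array([[ 8.60942199e-01,  3.98771608e-01, -3.15847645e-01,
         2.49917491e+02],
       [-5.08532938e-01,  6.58622924e-01, -5.54626086e-01,
        -4.15100739e+02],
       [-1.31446360e-02,  6.38119933e-01,  7.69824766e-01,
         8.27037399e+02],
       [ 0.0000000
[... 249 characters left out ...]
931e+02],
       [-3.05663722e-01,  7.14603641e-01, -6.29214849e-01,
        -8.29069142e+02],
       [-1.54646841e-02,  6.57029884e-01,  7.53705894e-01,
         1.21375473e+03],
       [ 0.00000000e+00,  0.00000000e+00,  0.00000000e+00,
         1.00000000e+00]])}
{'fovy': 59.08971083705916, 'cx': 275.4439735790208, 'cy': 205.1556882323852, 'T_tool_cam': array([[ 3.12699737e-04,  9.60415674e-01,  2.78570701e-01,
         7.00984551e+01],
       [ 9.99999491e-01, -5.67521074e-04,  8.34102639e-04,
         1.13276789e+00],
       [ 9.59179991e-04,  2.78570298e-01, -9.60415363e-01,
        -1.45832498e+02],
       [ 0.00000000e+00,  0.00000000e+00,  0.00000000e+00,
         1.00000000e+00]])}
```

View pics/scene0.png

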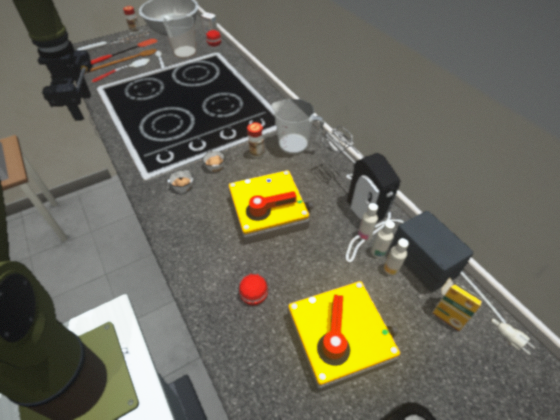

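View pics/side0.png

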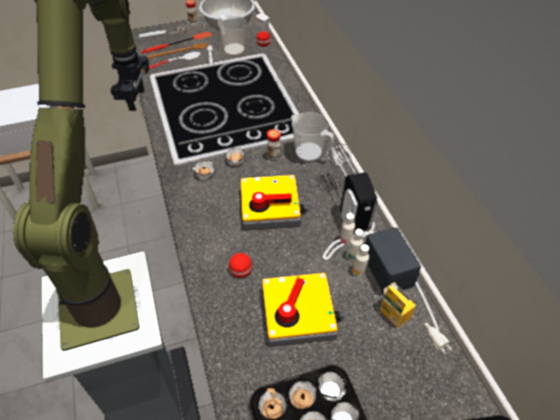

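The near isolator (scene ~(343,335), side ~(298,307)) has its lever off the green dot, so it is the tripped one. The far one, at (268,203), points to green. I'll enlarge the near box in both views.

Run:
```python
import cv2,numpy as np
a=cv2.imread("pics/scene0.png")[270:390,280:405];b=cv2.imread("pics/side0.png")[262:352,255:345]
cv2.imwrite("pics/crop.png",np.hstack([cv2.resize(a,(400,384),interpolation=3),cv2.resize(b,(384,384),interpolation=3)]))
for n in("scene0","side0"):
    im=cv2.imread(f"pics/{n}.png");h=cv2.cvtColor(im,cv2.COLOR_BGR2HSV)
    m=cv2.inRange(h,(22,120,120),(34,255,255)); 
    c,_=cv2.findContours(m,0,2)
    for k in sorted(c,key=cv2.contourArea)[-2:]:
        print(n,cv2.contourArea(k),cv2.approxPolyDP(cv2.convexHull(k),5,True).reshape(-1,2).tolist())
```

```text
scene0 3311.5 [[288, 170], [308, 216], [244, 232], [228, 184]]
scene0 6946.0 [[361, 281], [400, 352], [320, 384], [288, 305]]
side0 2255.5 [[294, 175], [299, 215], [243, 219], [241, 178]]
side0 2983.0 [[323, 272], [336, 329], [270, 337], [263, 279]]
```

View pics/crop.png

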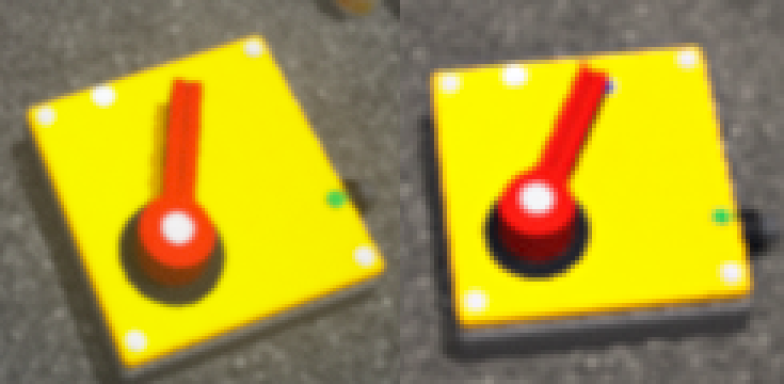

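The enlarged views show the near lever pointing at the blue dot. The white dot is at scene (312,300) and side (282,280), the green at scene (385,332) and side (330,313). Next I'll triangulate.

```bash
cat > h.py <<'E'
from cell import bot
import numpy as np
from scipy.optimize import least_squares
from scipy.spatial.transform import Rotation as R
def proj(n,X):
    i=bot.camera_info(n);T=i["world_from_camera"];f=210/np.tan(np.radians(i["fovy"])/2)
    p=(np.atleast_2d(X)-T[:3,3])@T[:3,:3]
    return np.c_[i["cx"]+f*p[:,0]/-p[:,2],i["cy"]+f*p[:,1]/p[:,2]]
def tri(a,b):
    r=least_squares(lambda X:np.r_[(proj("scene",X)-a)[0],(proj("side",X)-b)[0]],[500,0,50.])
    return r.x,np.abs(r.fun).max()
E
python3 - <<'E'
from h import *
L=[("c1",(361,281),(323,272)),("c2",(400,352),(336,329)),("c3",(320,384),(270,337)),("c4",(288,305),(263,279)),
("white",(312.2,300.3),(281.7,279.8)),("green",(384.7,332.5),(330.2,312.6)),("hubtop",(335.3,341.5),(286.9,308.6)),("tip",(338.5,295.5),(300,278)),
("b1",(374,207),(350,216)),("b2",(390,226),(359,232)),("b3",(404,243),(365,249)),("timer",(254,288),(240,264)),
("A1",(288,170),(294,175)),("A2",(308,216),(299,215)),("A3",(244,232),(243,219)),("A4",(228,184),(241,178))]
P={}
for n,a,b in L:
    P[n],e=tri(a,b);print(n,P[n].round(0),round(e,1))
# box fit from lid corners + dots
loc=np.array([[90,90,58],[90,-90,58],[-90,-90,58],[-90,90,58]]);
D=dict((n,(a,b)) for n,a,b in L)
def pose(p,X): 
    c,s=np.cos(p[2]),np.sin(p[2]);return X@np.array([[c,-s,0],[s,c,0],[0,0,1]]).T+[p[0],p[1],0]
def fit(ks):
    f=lambda p:np.r_[(proj("scene",pose(p,loc))-[D[k][0] for k in ks]).ravel(),(proj("side",pose(p,loc))-[D[k][1] for k in ks]).ravel()]
    c=np.mean([P[k] for k in ks],0);r=least_squares(f,[c[0],c[1],0.]);return r.x,np.abs(r.fun).max(),f(r.x).reshape(-1,2).mean(0)
print(fit(["c1","c2","c3","c4"]));print(fit(["A1","A2","A3","A4"]))
p=fit(["c1","c2","c3","c4"])[0]
print("axis",pose(p,np.array([[-35,-35,58.]])), "white loc",pose([*-pose([0,0,-p[2]],np.array([[p[0],p[1],0]]))[0,:2],-p[2]],np.array([P[k] for k in("white","green","hubtop","tip")])).round(0))
print(R.from_rotvec(bot.sense()["tcp_rot"]).as_matrix().round(3))
E
```

```text
c1 [ 610. -137.   85.] 0.1
c2 [ 586. -295.   63.] 0.6
c3 [ 419. -262.   58.] 0.1
c4 [452. -93.  61.] 0.4
white [ 500. -113.   64.] 0.1
green [ 587. -248.   64.] 0.1
hubtop [ 478. -222.  101.] 0.1
tip [ 540. -147.  104.] 0.1
b1 [737. -13. 132.] 0.2
b2 [741. -70. 121.] 1.0
b3 [ 736. -122.  117.] 0.2
timer [409. -13.  47.] 0.5
A1 [663. 254.  68.] 0.1
A2 [621.  87.  67.] 0.3
A3 [455. 117.  79.] 0.0
A4 [497. 296.  66.] 0.4
(array([ 5.20530622e+02, -1.91878433e+02, -1.89930422e-01]), np.float64(2.9645148947551547), array([ 0.02948315, -0.19225409]))
(array([ 5.63215304e+02,  1.99333531e+02, -2.34909117e-01]), np.float64(2.210964720554699), array([ 0.02071001, -0.07920434]))
axis [[ 479.55234424 -219.64137096   58.        ]] white loc [[-35.  74.  64.]
 [ 76. -42.  64.]
 [-36. -37. 101.]
 [ 11.  48. 104.]]
[[-0.925  0.379 -0.001]
 [ 0.379  0.925 -0.002]
 [-0.    -0.002 -1.   ]]
```

The fit gives axis (479,-220) for the near box, with yaw about -0.20 rad. White and green sit where they should, and the lid heights come out close to 58 mm. I'll close the fingers and travel high to above the lever's clockwise side.

Request:
{"name": "servo_tool", "arguments": {
  "hand": 0,
  "steps": [
    [[-0.3,-0.25,0,0,0,0],[-0.65,-0.55,0,0,0,0],[-1,-0.85,0,0,0,0],[-1,-0.85,0,0,0,0]]
  ]
}}

```text
t: 0.5
tool_pos: [301.8, 454.1, 238.1]
tcp_rot: [0.621, 3.076, -0.012]
contact_force: [1.6, 0.6, -0.8]
grip_width: 0.663
grip_force: 0.0
```

Request:
{"name": "servo_tool", "arguments": {
  "steps": [
    [[-0.33,-0.28,0,0,0,0],[-0.66,-0.56,0,0,0,0],[-1,-0.85,0,0,0,0],[-1,-0.85,0,0,0,0]]
  ]
}}

```text
t: 0.9
tool_pos: [360.8, 338.3, 238.2]
tcp_rot: [0.622, 3.078, -0.009]
contact_force: [0.1, -0.5, -0.5]
grip_width: 0.299
grip_force: 0.0
```

Request:
{"name": "servo_tool", "arguments": {
  "steps": [
    [[-0.33,-0.28,0,0,0,0],[-0.66,-0.56,0,0,0,0],[-1,-0.85,0,0,0,0],[-1,-0.85,0,0,0,0]]
  ]
}}

```text
t: 1.3
tool_pos: [420.5, 222.5, 238.3]
tcp_rot: [0.623, 3.078, -0.007]
contact_force: [-1.1, 0.6, 0.2]
grip_width: 0.003
grip_force: 0.0
```

Request:
{"name": "servo_tool", "arguments": {
  "steps": [
    [[-0.32,-0.33,0,0,0,0],[-0.64,-0.66,0,0,0,0],[-0.97,-1,0,0,0,0],[-0.97,-1,0,0,0,0]]
  ]
}}

```text
t: 1.7
tool_pos: [471.8, 93.0, 238.3]
tcp_rot: [0.624, 3.078, -0.006]
contact_force: [-0.3, -0.0, -0.1]
grip_width: 0.006
grip_force: 0.0
```

Request:
{"name": "servo_tool", "arguments": {
  "steps": [
    [[-0.32,-0.33,0,0,0,0],[-0.64,-0.66,0,0,0,0],[-0.97,-1,0,0,0,0],[-0.97,-1,0,0,0,0]]
  ]
}}

```text
t: 2.1
tool_pos: [523.7, -36.2, 238.3]
tcp_rot: [0.622, 3.077, -0.005]
contact_force: [-0.8, 0.1, 0.1]
grip_width: 0.005
grip_force: 0.0
```

Request:
{"name": "servo_tool", "arguments": {
  "steps": [
    [[-0.3,-0.33,0,0,0,0],[-0.6,-0.66,0,0,0,0],[-0.92,-1,0,0,0,0],[-0.92,-1,0,0,0,0]]
  ]
}}

```text
t: 2.5
tool_pos: [570.4, -163.6, 238.1]
tcp_rot: [0.62, 3.077, -0.006]
contact_force: [-0.4, 0.7, 0.3]
grip_width: 0.007
grip_force: 0.0
```

Request:
{"name": "servo_tool", "arguments": {
  "steps": [
    [[0,-0.26,0,0,0,0.07],[0,-0.26,0,0,0,0.14],[0,-0.26,0,0,0,0.216],[0,-0.26,0,0,0,0.216],[0,-0.26,0,0,0,0.216]]
  ]
}}

```text
t: 3.0
tool_pos: [559.4, -179.4, 238.6]
tcp_rot: [-1.111, -2.938, -0.001]
contact_force: [0.5, 0.3, -1.0]
grip_width: 0.005
grip_force: 0.0
```

Run:
```python
from h import *
import cv2
s=bot.sense();im=bot.camera("wrist");cv2.imwrite("pics/w1.png",im)
np.savez("w1.npz",p=s["tool_pos"],r=s["tcp_rot"]);print(s["tool_pos"],R.from_rotvec(s["tcp_rot"]).as_matrix().round(3))
```

```text
[ 559.3909855  -179.37657975  238.57006151] [[-0.75   0.662 -0.   ]
 [ 0.662  0.75   0.001]
 [ 0.001  0.    -1.   ]]
```

View pics/w1.png

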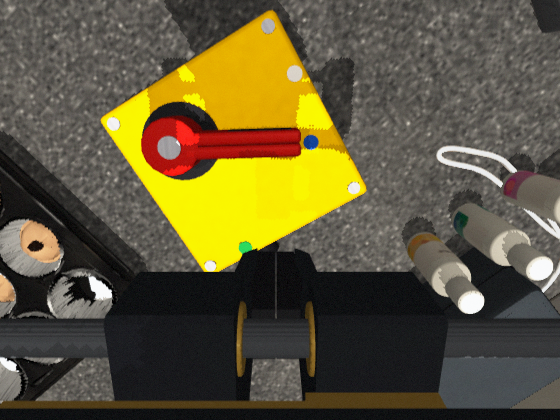

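The wrist picture shows the bar along the tool's y axis, ending at (300,143). The blue dot is at (311,142), white (295,73), green (245,248) and the hub cap (168,147).

Run:
```python
from h import *
w=np.load("w1.npz");i=bot.camera_info("wrist");f=210/np.tan(np.radians(i["fovy"])/2)
Rt=R.from_rotvec(w["r"]).as_matrix();C=i["T_tool_cam"]
def bp(u,v,z):
    d=Rt@C[:3,:3]@np.array([(u-i["cx"])/f,-(v-i["cy"])/f,-1]);o=w["p"]+Rt@C[:3,3]
    return o+d*(z-o[2])/d[2]
for n,u,v,z in[("white",295,73,58),("blue",311,142,58),("green",245,248,58),("hub",168,147,101),("end1",300,129,97),("end2",300,157,97),("c1",272,10,58),("c2",365,190,58),("c3",208,273,58),("c4",102,122,58)]:
    print(n,bp(u,v,z).round(1))
q=np.array([bp(u,v,58)[:2] for u,v in[(272,10),(365,190),(208,273),(102,122)]])
print(q.mean(0),np.linalg.norm(q-np.roll(q,1,0),axis=1))
```

```text
white [ 503.4 -106.4   58. ]
blue [ 555.9 -132.9   58. ]
green [ 591. -244.   58.]
hub [ 480.3 -216.9  101. ]
end1 [ 537.  -132.8   97. ]
end2 [ 553.3 -146.6   97. ]
c1 [455.3 -89.4  58. ]
c2 [ 621.4 -123.9   58. ]
c3 [ 586.5 -288.6   58. ]
c4 [ 423.6 -257.    58. ]
[ 521.71200486 -189.71007297] [170.6219233  169.60760598 168.28268516 165.90123896]
```

Request:
{"name": "servo_tool", "arguments": {
  "steps": [
    [[-0.05,-0.01,0.33,0,0,0],[-0.05,-0.01,0.66,0,0,0],[-0.05,-0.01,1,0,0,0],[-0.05,-0.01,1,0,0,0]]
  ]
}}

```text
t: 3.45
tool_pos: [559.0, -183.9, 134.8]
tcp_rot: [-1.112, -2.929, 0.001]
contact_force: [-0.5, -0.1, -1.0]
grip_width: 0.003
grip_force: 0.0
```

Request:
{"name": "servo_tool", "arguments": {
  "steps": [
    [[0,0,0.2,0,0,0],[0,0,0.4,0,0,0],[0,0,0.66,0,0,0],[0,0,0.66,0,0,0],[0,0,0.66,0,0,0]]
  ]
}}

```text
t: 3.95
tool_pos: [562.8, -185.3, 74.0]
tcp_rot: [1.117, 2.935, 0.001]
contact_force: [-0.1, -0.8, -0.1]
grip_width: 0.006
grip_force: 0.0
```

Request:
{"name": "servo_tool", "arguments": {
  "steps": [
    [[0.1,0,0,0,0,0],[0.18,0,0,0,0,0],[0.21,0.01,0,0,0,0],[0.25,0.01,0,0,0,-0.03],[0.29,0.02,0,0,0,-0.06],[0.33,0.025,0,0,0,-0.095],[0.37,0.03,0,0,0,-0.127],[0.37,0.03,0,0,0,-0.127]]
  ]
}}

```text
t: 4.75
tool_pos: [537.1, -158.8, 73.1]
tcp_rot: [0.817, 3.032, 0.0]
contact_force: [3.5, -2.1, 2.5]
grip_width: 0.008
grip_force: 1.8
```

Request:
{"name": "servo_tool", "arguments": {
  "steps": [
    [[0.04,0.01,0,0,0,-0.03],[0.08,0.015,0,0,0,-0.064],[0.12,0.02,0,0,0,-0.095],[0.16,0.023,0,0,0,-0.127],[0.2,0.023,0,0,0,-0.16],[0.2,0.023,0,0,0,-0.16]]
  ]
}}

```text
t: 5.35
tool_pos: [522.3, -146.8, 73.1]
tcp_rot: [0.429, 3.108, 0.001]
contact_force: [6.4, -4.7, 1.0]
grip_width: 0.005
grip_force: 3.7
```

Request:
{"name": "servo_tool", "arguments": {
  "steps": [
    [[0.03,0,0,0,0,-0.025],[0.06,0,0,0,0,-0.05],[0.06,0,0,0,0,-0.05]]
  ]
}}

```text
t: 5.65
tool_pos: [518.1, -144.2, 73.1]
tcp_rot: [0.306, 3.119, 0.003]
contact_force: [7.9, -2.0, -0.6]
grip_width: 0.008
grip_force: 4.4
```

Request:
{"name": "servo_tool", "arguments": {
  "steps": [
    [[0.02,0,0,0,0,-0.015],[0.04,0,0,0,0,-0.025],[0.04,0,0,0,0,-0.025]]
  ]
}}

```text
t: 5.95
tool_pos: [516.0, -143.0, 73.3]
tcp_rot: [0.244, 3.121, 0.004]
contact_force: [11.3, -0.8, -3.5]
grip_width: 0.005
grip_force: 5.6
```

Request:
{"name": "servo_tool", "arguments": {
  "steps": [
    [[0.02,0,0,0,0,0],[0.03,0,0,0,0,0],[0.03,0,0,0,0,0]]
  ]
}}

```text
t: 6.25
tool_pos: [515.9, -143.0, 73.4]
tcp_rot: [0.245, 3.116, 0.005]
contact_force: [15.4, -2.1, -7.5]
grip_width: 0.005
grip_force: 7.9
```

Motion has stalled and the force has risen to 15 N, so this is the stop. I'll hold there and look.

Request:
{"name": "servo_tool", "arguments": {
  "steps": [
    [[0,0,0,0,0,0],[0,0,0,0,0,0],[0,0,0,0,0,0],[0,0,0,0,0,0],[0,0,0,0,0,0],[0,0,0,0,0,0],[0,0,0,0,0,0],[0,0,0,0,0,0]]
  ]
}}

```text
t: 7.05
tool_pos: [515.9, -142.9, 73.4]
tcp_rot: [0.245, 3.116, 0.005]
contact_force: [15.7, -3.0, -7.2]
grip_width: 0.001
grip_force: 7.9
```

Run:
```python
from h import *
import cv2
cv2.imwrite("pics/w2.png",bot.camera("wrist"))
```

```text
(no output)
```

View pics/w2.png

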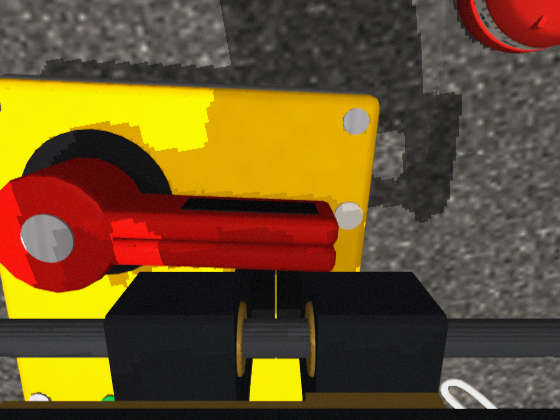

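The lever lies at the white dot, with the bar ending at (335,235) and the dot at (348,215). I'll hold a little longer, then ease it back to tripped.

Request:
{"name": "servo_tool", "arguments": {
  "steps": [
    [[0,0,0,0,0,0],[0,0,0,0,0,0],[0,0,0,0,0,0],[0,0,0,0,0,0],[0,0,0,0,0,0]]
  ]
}}

```text
t: 7.6
tool_pos: [515.9, -142.9, 73.4]
tcp_rot: [0.245, 3.116, 0.005]
contact_force: [16.1, -2.5, -7.3]
grip_width: 0.01
grip_force: 7.9
```

Request:
{"name": "servo_tool", "arguments": {
  "steps": [
    [[-0.08,-0.02,0,0,0,0.064],[-0.16,-0.055,0,0,0,0.127],[-0.23,-0.09,0,0,0,0.19],[-0.3,-0.14,0,0,0,0.255],[-0.38,-0.21,0,0,0,0.337],[-0.46,-0.26,0,0,0,0.337],[-0.55,-0.31,0,0,0,0.337],[-0.55,-0.31,0,0,0,0.337]]
  ]
}}

```text
t: 8.4
tool_pos: [556.4, -183.4, 72.1]
tcp_rot: [-1.056, -2.957, 0.001]
contact_force: [-0.2, -0.2, -0.2]
grip_width: 0.006
grip_force: 0.0
```

Request:
{"name": "servo_tool", "arguments": {
  "steps": [
    [[0,0,-0.2,0,0,0],[0,0,-0.4,0,0,0],[0,0,-0.65,0,0,0],[0,0,-0.65,0,0,0],[0,0,-0.65,0,0,0]]
  ]
}}

```text
t: 8.9
tool_pos: [556.0, -182.4, 137.5]
tcp_rot: [-1.057, -2.957, -0.0]
contact_force: [-0.1, 0.4, -0.3]
grip_width: 0.004
grip_force: 0.0
```

Request:
{"name": "servo_tool", "arguments": {
  "steps": [
    [[0.25,0.02,0,0,0,0.023],[0.5,0.04,0,0,0,0.023],[0.73,0.055,0,0,0,0.023],[0.73,0.055,0,0,0,0.023],[0.73,0.055,0,0,0,0.023]]
  ]
}}

```text
t: 9.4
tool_pos: [503.6, -132.1, 136.9]
tcp_rot: [-1.111, -2.937, 0.001]
contact_force: [0.1, -0.3, -0.9]
grip_width: 0.006
grip_force: 0.0
```

Run:
```python
from h import *
import cv2
s=bot.sense();cv2.imwrite("pics/w3.png",bot.camera("wrist"));print(s["tool_pos"],s["tcp_rot"])
```

```text
[ 503.59641691 -132.14519656  136.92402851] [-1.11120621e+00 -2.93668608e+00  6.55595025e-04]
```

View pics/w3.png

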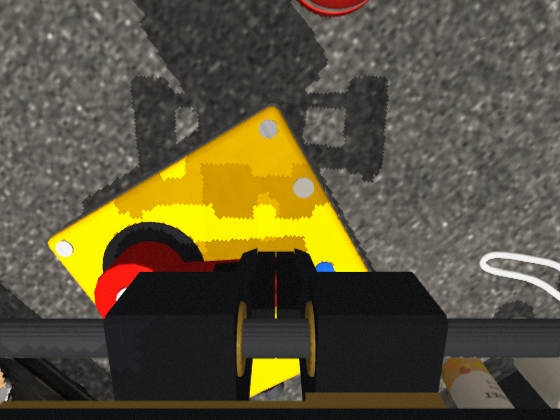

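The lever is back at blue (dot at (325,267), just past the bar's end). The finger is over the anticlockwise side, so I'll go down and push clockwise.

Request:
{"name": "servo_tool", "arguments": {
  "steps": [
    [[0,0,0.2,0,0,0],[0,0,0.4,0,0,0],[0,0,0.64,0,0,0],[0,0,0.64,0,0,0],[0,0,0.64,0,0,0]]
  ]
}}

```text
t: 9.95
tool_pos: [504.4, -132.9, 73.5]
tcp_rot: [-1.115, -2.937, 0.001]
contact_force: [0.4, 0.4, -0.1]
grip_width: 0.008
grip_force: 0.0
```

Request:
{"name": "servo_tool", "arguments": {
  "steps": [
    [[-0.1,0,0,0,0,0],[-0.18,0,0,0,0,0],[-0.24,0.01,0,0,0,0.03],[-0.28,0.015,0,0,0,0.064],[-0.32,0.02,0,0,0,0.095],[-0.36,0.023,0,0,0,0.127],[-0.4,0.023,0,0,0,0.16],[-0.44,0.022,0,0,0,0.19]]
  ]
}}

```text
t: 10.75
tool_pos: [537.5, -158.1, 74.0]
tcp_rot: [-1.541, -2.734, -0.001]
contact_force: [-3.9, 5.4, 5.4]
grip_width: 0.007
grip_force: 3.6
```

Request:
{"name": "servo_tool", "arguments": {
  "steps": [
    [[-0.04,0.01,0,0,0,0.03],[-0.08,0.015,0,0,0,0.064],[-0.12,0.02,0,0,0,0.095],[-0.16,0.023,0,0,0,0.127],[-0.2,0.023,0,0,0,0.16],[-0.245,0.022,0,0,0,0.19],[-0.285,0.018,0,0,0,0.22],[-0.325,0.013,0,0,0,0.255]]
  ]
}}

```text
t: 11.55
tool_pos: [557.6, -188.7, 74.0]
tcp_rot: [2.056, 2.371, -0.0]
contact_force: [0.2, 0.0, -0.4]
grip_width: 0.005
grip_force: 0.0
```

The force dropped to zero, so it has snapped over. I'll back off, lift and check.

Request:
{"name": "servo_tool", "arguments": {
  "steps": [
    [[0.15,0,0,0,0,0],[0.15,0,0,0,0,0],[0.15,0,-0.3,0,0,0],[0.15,0,-0.6,0,0,0],[0.15,0,-1,0,0,0],[0.15,0,-1,0,0,0]]
  ]
}}

```text
t: 12.15
tool_pos: [557.7, -172.7, 178.5]
tcp_rot: [2.046, 2.373, 0.007]
contact_force: [1.8, -1.1, 0.6]
grip_width: 0.006
grip_force: 0.0
```

Request:
{"name": "servo_tool", "arguments": {
  "steps": [
    [[0.3,0,-0.3,0,0,0],[0.6,0,-0.6,0,0,0],[0.6,0,-0.6,0,0,0],[0.6,0,-0.6,0,0,0]]
  ]
}}

```text
t: 12.55
tool_pos: [545.7, -112.0, 233.7]
tcp_rot: [2.049, 2.38, 0.0]
contact_force: [-0.3, 0.2, -0.3]
grip_width: 0.006
grip_force: 0.0
```

Run:
```python
from h import *
import cv2
a=bot.camera("wrist");b=bot.camera("side")[140:360,180:400]
cv2.imwrite("pics/end.png",np.hstack([cv2.resize(a,(400,300)),cv2.resize(b,(300,300))]))
```

```text
(no output)
```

View pics/end.png

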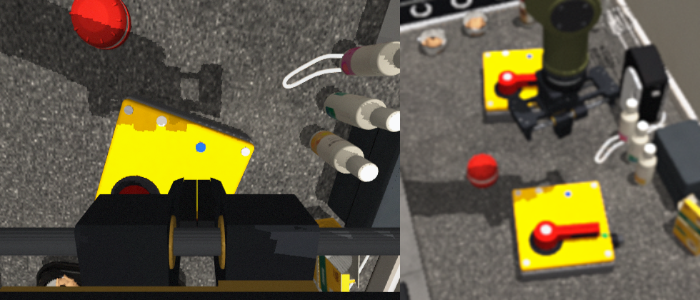

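The side view shows the near lever pointing at the green dot (604,235), nothing else has moved. A quick numeric check, then I'll hand in.

Run:
```python
from h import *
for th in(1.3,1.5,1.6):
    a=np.pi/2-.204-th
    p=proj("side",[[480,-218,97],[480+102*np.cos(a),-218+102*np.sin(a),97]])
    print(th,((p-[180,140])*300/220+[400,0]).round(0))
```

```text
1.3 [[546. 229.]
 [596. 211.]]
1.5 [[546. 229.]
 [600. 220.]]
1.6 [[546. 229.]
 [601. 225.]]
```

```bash
python3 -c "
from cell import bot
print(bot.finish_job())"
```

```text
the job is handed in; nothing more can be done
None
```

The tripped isolator (the nearer one) is reset: I held its lever at the white-dot stop for over a second, then pushed it clockwise until it snapped to on at the green dot. The other isolator and everything around them look unmoved in the final picture, and I handed the job in at about 13 s.

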